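Switch the ball sorter and feed two grinding balls down the other chute

TASK

The ball sorter's seesaw gate is tipped to the wrong side: with a fingertip, press down the raised wing of the gate so that it rocks over its pivot and stays tipped the other way. Then push the two steel grinding balls along the feed rails with a fingertip, over the small crest, so that both roll by themselves onto the gate and down the newly opened chute into the clear box there. Nothing is to be picked up or carried; do not touch the balls once they have left the rails, and leave the bottle, the tape roll and the forceps where they are.

Things in the scene. Friction and masses are not known exactly. Their poses are not given: they have to be found in the camera images.
- sorter: Fixed aluminium stand of the ball sorter, base plate 240 x 230 x 10 mm. Origin: on the worktop below the middle of the gate's pivot; x runs along the feed rails toward the gate, y to the left along the gate, z up. A back stop plate (y +-28 mm, 166 mm high) stands behind the gate at x = 38 to 44 mm. Chutes 72 mm wide slope outward at both gate ends, |y| = 89 to 152, z = 80 to 58 mm.
- feed_crest (a point): Crest of the feed rails, at rod-top height midway between the rods: sorter x = -72, y = 0, z = 152 mm. Two 6 mm steel rods 18 mm apart run along x from -185 (tops at z = 153) through a dip at -115 (149) and this crest to -34 (142). The space above and beside them is open: a fingertip fits behind the rear ball at z = 157. Past the crest a ball rolls on by itself and drops 20 mm onto the gate.
- left_box_floor (a point): Centre of the inner floor of the left clear acrylic box, fixed under the left chute: sorter x = -30, y = +177, z = 3 mm. Box 160 (x) x 100 (y) x 50 mm, walls 3 mm, open on top.
- right_box_floor (a point): The same for the identical right box: sorter x = -30, y = -177, z = 3 mm.
- gate_beam (a joint): Hinge of the seesaw gate (axis along sorter x at y = 0, z = 88 mm), rad. +0.28: left (+y) wing raised, balls run right; -0.28: right wing raised, balls run left. Top-heavy, no spring: rests at either stop; pressed past level (0) it falls on by itself (in the first instants it may still be falling to its stop). Under 5 N at the wing. Grey trough 200 mm long (y), 56 mm wide inside, walls 12 and 16 mm; floor top 118 mm above the worktop when level.
- left_wing (a point): Point on top of the gate's floor, on the left (+y) wing, 74 mm from the gate's middle and 26 mm from the wing's end, marked by three dark ribs; the place to press when this wing is the raised one. About 137 mm above the worktop when raised, 96 mm when low.
- right_wing (a point): The same point on the right (-y) wing.
- ball_rear_center (a point): Centre of the rear (nearer the robot) steel grinding ball, 30 mm diameter, about 0.11 kg, resting in the dip of the feed rails.
- ball_front_center (a point): Centre of the front ball, the same, resting against or just ahead of the rear ball.
- ball_rear: The rear ball itself (origin on its surface and turns with it; use its centre point for its place).
- ball_front: The front ball itself (the same).
- bottle: Brown bottle with black cap, 33 x 33 x 68 mm, standing loose to the front right of the sorter; origin at its underside's centre. A bystander.
- tape: Roll of tape, 86 mm across, 18 mm high, lying loose to the front left of the sorter; origin at its underside's centre. A bystander.
- forceps: Steel forceps, 136 x 19 x 8 mm, lying loose on the sorter's base plate to the left of the feed rails, along them; origin at its underside's centre. A bystander.
Things that resemble listed ones, but are neither listed nor needed, are in the scene too. What is shaped like the ball_rear but orange is not meant.

How it is judged:
On the way:
1. the gate has been rocked over its pivot to the other side (distance of left_wing from where it was at the start of the episode above 0.0226 m and (value of joint gate_beam above 0.22 rad or value of joint gate_beam below -0.22 rad)), for 0.2 s.
At the end, for the whole second after the job is handed in: The gate rests within about 0.06 rad of the stop opposite to the one it rested at when work began, and both balls lie inside the clear box under the gate's low wing (centres below 50 mm), nearly at rest (under 0.15 m/s) (distance of left_wing from where it was at the start of the episode above 0.0226 m and ((value of joint gate_beam below -0.22 rad and y of ball_rear_center in the frame of sorter between 0.125 and 0.23 m and x of ball_rear_center in the frame of sorter between -0.115 and 0.055 m and z of each of ball_rear_center, ball_front_center in the frame of sorter below 0.05 m and y of ball_front_center in the frame of sorter between 0.125 and 0.23 m and x of ball_front_center in the frame of sorter between -0.115 and 0.055 m) or (value of joint gate_beam above 0.22 rad and y of ball_rear_center in the frame of sorter between -0.23 and -0.125 m and x of ball_rear_center in the frame of sorter between -0.115 and 0.055 m and z of each of ball_rear_center, ball_front_center in the frame of sorter below 0.05 m and y of ball_front_center in the frame of sorter between -0.23 and -0.125 m and x of ball_front_center in the frame of sorter between -0.115 and 0.055 m)) and linear speed of each of ball_rear, ball_front below 0.15 m/s); the robot touches nothing.
It fails at once if a ball is lifted off its path (more than about 15 mm above its height on the rails) (height (world z) of any of ball_rear_center, ball_front_center above 0.182 m).
It fails at once if the robot touches a ball after it has left the feed rails (((contact force between ball_rear and the arm above 0.3 N or contact force between ball_rear and the fingers above 0.3 N) and (x of ball_rear_center in the frame of sorter above -0.02 m or y of ball_rear_center in the frame of sorter above 0.03 m or y of ball_rear_center in the frame of sorter below -0.03 m or height (world z) of ball_rear_center below 0.14 m)) or ((contact force between ball_front and the arm above 0.3 N or contact force between ball_front and the fingers above 0.3 N) and (x of ball_front_center in the frame of sorter above -0.02 m or y of ball_front_center in the frame of sorter above 0.03 m or y of ball_front_center in the frame of sorter below -0.03 m or height (world z) of ball_front_center below 0.14 m))).
It fails at once if the brown bottle is moved by more than 20 mm, lifted or tipped over (distance of bottle from where it was at the start of the episode above 0.02 m or angle between bottle's own z axis and vertical above 0.4 rad).
It fails at once if the tape roll is moved by more than 20 mm or lifted (distance of tape from where it was at the start of the episode above 0.02 m).
It fails at once if the forceps are moved by more than 20 mm or lifted (distance of forceps from where it was at the start of the episode above 0.02 m).
It also fails if it takes over 45 s, if anything falls off the work surface, if the arm or the gripper's body presses on something with over 40 N, if the wrist force passes 120 N, or if a joint passes its speed limit or range.

ROBOT

A 7-joint arm with a two-finger parallel gripper is mounted at the origin on a cart in front of the work surface, level with it; the furniture and walls round the work are solid. World frame = base frame: x ahead of the robot, y to its left, z up, the work surface at z = 0. Lengths are in m, angles in rad, forces in N, time in s.
With the tool pointing down it reaches from about 0.4 to 0.85 m from the base axis. Payload 10.4 kg.
Tool frame: the origin (TCP) lies on the centre line of the jaws, within the pads' length; the fingertips stand 14 mm ahead of it and the grasp point (between the pads) lies 5 mm behind it (manip.tip_reach is the distance from the TCP to the fingertips, in m); z points along the fingers, y is the line along which they close (so a half turn about z gives the same grasp; the last joint's range is limited). The gripper opens to 85 mm and grips with 20 to 120 N. Pads are 22 mm wide; open, the fingers measure 114 mm over their backs; the gripper's body (76 mm by 85 mm) begins 54 mm behind the grasp point. The pads swing forward as they close: fully open they stand 13 mm farther back than shut.
Start: joints at [1.291, 0.332, -0.065, 1.46, 0.022, 1.35, -0.088], TCP at [0.159, -0.605, 0.245] pointing down, gripper open.
Joint ranges: [-2.6, 2.6], [-0.5, 2.12], [-1.47, 1.34], [0.16, 2.42], [-1.27, 4.41], [0.06, 2.06], [-2.6, 2.6]. Speed limits (rad/s): [2.22, 2.22, 2.79, 2.79, 3.14, 3.14, 3.14].

INTERFACE

Orientations are given as a unit quaternion [x, y, z, w].
In Python, from workcell import manip gives the robot as it stands.
- The arm moves only by the shell command python3 -m pendant 'ROWS' [FORCE]. ROWS is JSON, a list of rows, each a list of 7 numbers: the shift along the tool's x, y, z in units of 50 mm (1.0 is 50 mm), then the turn, a rotation vector about the tool's x, y, z in units of 8 degrees (1.0 is 8 degrees), then the opening, from -1 (shut) to 1 (fully open), so that 0 is half open. In form: [[dx, dy, dz, ax, ay, az, jaw], ...]. A call has exactly 10 rows; each row is the pose to reach, as a shift and turn from the pose commanded when the call began, along the tool's axes at that moment; what a row does not reach only later rows make up. A row lasts 1/8 s, in which the tool goes at most 62.5 mm and 10.7 degrees, less where a joint would pass 70% of its speed; a pose out of reach is approached as far as the arm can. A call with a gripper value outside its range is refused whole. The fingers move at their own pace and stop on an object; FORCE is the grip in N (left out, the last holds). Time passes only in rows, so rows that repeat a pose let the fingers close, or fill a call up. It gives the time, the measured TCP pose, the force, the opening and the grip force at its end, in the units of the state.
- manip.get_obs(): the state, without advancing time (a new reading comes with each control period).
- manip.camera(name): name is "scene" or "top"; returns (picture, depth): 384x512x3 uint8, red, green, blue; 384x512 float32, m along the optical axis (not along the pixel's ray), 0 where there is no reading.
- manip.get_calibration(name): a dict with "fx", "fy", "cx", "cy" (pixels), "xyz" and "orientation" of the camera in the world. Camera axes: x right, y up, looking along -z (the intrinsics and any distortion apply to the point x, -y, -z); pixel columns grow to the right and rows downward; lengths in m; the calibration is good to about 2 mm. A picture is of the moment at which its call begins. get_calibration takes no time and is no camera call.
- manip.hand_in(): hands the job in; it is judged then, once.
Trained networks look in the newest picture that a camera, given by its name, has taken for a name from the list of things; names that differ only in an ending like _2 or _b are one class to them, and where a whole thing is asked for, a point or a joint stands for the part that bears it (a point fixed in the world has none). Each returns a list of dicts, best first, with "p" (0 to 1); they miss things now and then, are a little off and sometimes report something else, mostly with a low value. They report only what shows in the picture. A call takes as long as a camera call. They do not tell look-alikes from the thing itself.
- manip.find_in(thing, camera): "box" ([left, top, right, bottom] in pixels, round what is visible of it).
- manip.trace(thing, camera): "pixels" (384x512 bool, what is visible of it) and "box" ([left, top, right, bottom] in pixels, round what is visible of it).
- manip.tip_of(thing, camera): "pixel" ([column, row] in pixels: a listed point, or the origin of a listed thing).
The state is a dict: "clock": time; "joint_pos": joint angles; "joint_velocities": joint speeds; "tau": joint torques, N m; "position": TCP position; "ee_rot": TCP orientation; "ft_force": force on the tool from outside, world axes, zero at the start; "torque": the same for the moment, N m; "grip_width": opening from 0.0 (shut) to 1.0 (fully open); "grasp_force": force on a finger pad.
Only numpy, scipy, OpenCV 4.12 (cv2) and the standard library are available. Lean on these libraries where they do the work, as an engineer would, in place of code of your own. Each camera call takes 0.05 s, during which the arm holds its last target. There are 200 camera calls.

## Working session

There is one attempt and no reset: what is moved stays moved. The work goes in short steps, Python scripts to look and compute and a shell command to move; the robot and the scene stay as the last step left them, time stands still between calls to the robot, and variables do not carry over. Pictures are saved under pics/ and viewed, at most 13 in all, crops included, and the job is handed in when it is done.

```bash
mkdir -p pics
cat > h.py <<'E'
import numpy as np, cv2
from scipy.spatial.transform import Rotation as R
from workcell import manip
def world(cam,px,depth=None,z=None):
    c=manip.get_calibration(cam); r=R.from_quat(c["orientation"])
    d=r.apply([(px[0]-c["cx"])/c["fx"],-(px[1]-c["cy"])/c["fy"],-1.0]); o=np.array(c["xyz"])
    t=depth if depth is not None else (z-o[2])/d[2]
    return o+t*d
def med(dep,px,k=2):
    u,v=int(round(px[0])),int(round(px[1])); a=dep[max(v-k,0):v+k+1,max(u-k,0):u+k+1]; a=a[a>0]
    return float(np.median(a)) if a.size else None
E
python3 - <<'E'
from h import *
o=manip.get_obs(); print(o)
for cam in("scene","top"):
    im,d=manip.camera(cam); cv2.imwrite(f"pics/{cam}0.png",im[:,:,::-1]); print(cam,manip.get_calibration(cam))
    for t in("sorter","feed_crest","left_box_floor","right_box_floor","left_wing","right_wing","ball_rear_center","ball_front_center","bottle","tape","forceps"):
        for r in manip.tip_of(t,cam)[:2]:
            m=med(d,r["pixel"]); print(t,round(r["p"],2),np.round(r["pixel"],1),None if m is None else np.round(world(cam,r["pixel"],m),3))
E
```

```text
{'clock': 0.0, 'joint_pos': array([ 1.29140164,  0.33284409, -0.064713  ,  1.46094573,  0.02161087,
        1.34992796, -0.08849636]), 'joint_velocities': array([ 9.45621411e-04,  9.04765529e-05, -1.69278396e-03,  1.06022442e-03,
       -1.87486439e-04,  6.23954711e-04, -8.37944863e-04]), 'tau': array([ 4.82711730e-04, -6.25452805e+01,  4.92941123e-02, -3.91599476e+01,
        1.61906413e-02,  1.00878283e-02,  2.61393450e-05]), 'position': array([ 0.15864419, -0.60415126,  0.24453121]), 'ee_rot': array([ 9.91765604e-01,  1.28064345e-01, -1.28472174e-04, -7.02895184e-04]), 'ft_force': array([-0.10120713,  0.24650077, -0.61925143]), 'torque': array([ 0.00488424, -0.03254051,  0.04500667]), 'grasp_force': 0.0, 'grip_width': 0.9977191137209502}
scene {'fx': 406.06693726408093, 'fy': 406.06693726408093, 'cx': 253.2709558373096, 'cy': 191.20102135774957, 'xyz': array([0.03327512, 0.56498564, 0.4808871 ]), 'orientation': array([-0.17261451,  0.51516732,  0.80232274, -0.24715394])}
sorter 0.89 [200.9 235.7] [ 0.604 -0.021  0.009]
feed_crest 0.7 [221.7 185.2] [ 0.539 -0.028  0.148]
feed_crest
[... 1008 characters left out ...]
0.043  0.176]
left_box_floor 0.67 [172.5 159.2] [0.553 0.134 0.003]
right_box_floor 0.91 [306.  135.4] [ 0.615 -0.211  0.003]
right_box_floor 0.6 [241.  181.6] [ 0.472 -0.049  0.168]
left_wing 0.94 [201.8 128.4] [0.597 0.04  0.139]
right_wing 0.7 [265.6 121.5] [ 0.625 -0.104  0.097]
right_wing 0.2 [239.2 160.7] [ 0.516 -0.045  0.176]
ball_rear_center 0.5 [237.8 177.1] [ 0.481 -0.042  0.175]
ball_rear_center 0.5 [233.2 238.5] [ 0.35  -0.025  0.024]
ball_front_center 0.66 [237.4 161.3] [ 0.515 -0.041  0.176]
bottle 0.74 [329.7 196.6] [ 0.45  -0.258  0.057]
bottle 0.65 [179.8 228. ] [0.377 0.112 0.   ]
tape 0.74 [178.4 227.3] [ 0.378  0.116 -0.001]
forceps 0.47 [223.5 182.2] [0.492 0.002 0.01 ]
```

View pics/scene0.png

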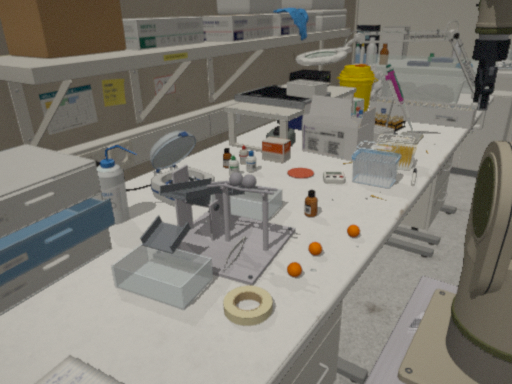

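View pics/top0.png

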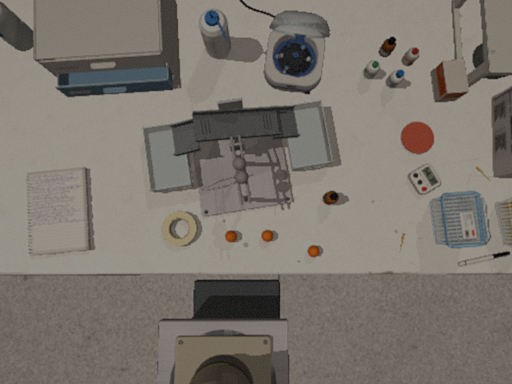

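The left wing is raised (z 0.139 against 0.097), and the balls sit on the rails near top-image (238,163) and (240,178). The next step is to fit the sorter's yaw from a top-down rectified view.

Run:
```python
from h import *
im,d=manip.camera("top"); c=manip.get_calibration("top")
v,u=np.mgrid[0:384,0:512]; r=R.from_quat(c["orientation"])
P=np.stack([(u-c["cx"])/c["fx"],-(v-c["cy"])/c["fy"],-np.ones_like(u)],-1)*d[...,None]
W=r.apply(P.reshape(-1,3)).reshape(384,512,3)+c["xyz"]
np.save("W.npy",W)
reg=(W[...,0]>.4)&(W[...,0]<.72)&(W[...,1]>-.25)&(W[...,1]<.2)&(d>0)
# back stop top
m=reg&(W[...,2]>.16)
for a in W[m&(W[...,0]>.6)][::4]: print("stop",np.round(a,3))
m2=reg&(W[...,0]<.56)&(W[...,2]>.135)
for a in W[m2&(W[...,2]<.16)][::3]: print("rail",np.round(a,3))
for n in("ball_rear","ball_front"):
  for t in manip.trace(n,"top")[:3]:
    q=W[t["pixels"]]; print(n,t["p"],t["box"],np.round(np.median(q,0),3))
    # sphere fit with r=.015
    from scipy.optimize import least_squares
    q=q[q[:,2]>q[:,2].max()-.012]
    s=least_squares(lambda x:np.linalg.norm(q-x,axis=1)-.015,q.mean(0)-[0,0,.01],loss="soft_l1",f_scale=.002); print(np.round(s.x,4),len(q))
crop=cv2.resize(im[85:225,130:345],None,fx=3.7,fy=3.7,interpolation=cv2.INTER_CUBIC); cv2.imwrite("pics/top1.png",crop[:,:,::-1])
```

```text
stop [ 0.656 -0.035  0.168]
stop [ 0.657 -0.044  0.166]
stop [ 0.656 -0.022  0.164]
stop [ 0.655 -0.031  0.167]
stop [ 0.655 -0.04   0.166]
stop [ 0.655 -0.048  0.165]
stop [ 0.653 -0.013  0.165]
stop [ 0.653 -0.022  0.165]
stop [ 0.653 -0.031  0.165]
stop [ 0.654 -0.039  0.163]
stop [ 0.655 -0.048  0.16 ]
stop [ 0.65  -0.002  0.166]
stop [ 0.651 -0.011  0.165]
stop [ 0.651 -0.02   0.165]
stop [ 0.651 -0.029  0.165]
stop [0.648 0.004 0.167]
stop [ 0.649 -0.004  0.164]
stop [ 0.65  -0.013  0.162]
stop [ 0.65  -0.022  0.162]
stop [ 0.647 -0.002  0.162]
rail [ 0.559 -0.026  0.146]
rail [ 0.559 -0.043  0.147]
rail [ 0.557 -0.026  0.147]
rail [ 0.557 -0.044  0.147]
rail [ 0.554 -0.026  0.15 ]
rail [ 0.555 -0.043  0.144]
rail [ 0.552 -0.026  0.149]
rail [ 0.551 -0.046  0.15 ]
rail [ 0.55  -0.028  0.148]
rail [ 0.549 -0.048  0.148]
rail [ 0.547 -0.046  0.152]
rail [ 0.545 -0.028  0.15 ]
rail [ 0.546 -0.037  0.143]
rail [ 0.545 -0.044  0.147]
rail [ 0.545 -0.05   0.149]
rail [ 0.542 -0.028  0.152]
rail [ 0.543 -0.035  0.146]
rail [ 0.543 -0.041  0.147]
rail [ 0.543 -0.048  0.148]
rail [ 0.54
[... 1773 characters left out ...]
153]
rail [ 0.441 -0.064  0.151]
rail [ 0.439 -0.046  0.152]
rail [ 0.439 -0.066  0.152]
rail [ 0.436 -0.048  0.152]
rail [ 0.437 -0.068  0.15 ]
rail [ 0.434 -0.064  0.152]
rail [ 0.432 -0.046  0.153]
rail [ 0.432 -0.066  0.156]
rail [ 0.43  -0.048  0.152]
rail [ 0.43  -0.066  0.15 ]
rail [ 0.428 -0.048  0.151]
ball_rear 0.72 [230.5, 159.4, 247.9, 170.5] [ 0.511 -0.045  0.173]
[ 0.5139 -0.0435  0.1619] 131
ball_rear 0.65 [234.5, 171.0, 246.7, 185.8] [ 0.484 -0.047  0.172]
[ 0.4845 -0.0485  0.162 ] 131
ball_rear 0.64 [224.7, 229.9, 237.4, 244.5] [ 0.356 -0.017  0.025]
[ 0.3576 -0.0165  0.0141] 94
ball_front 0.49 [229.1, 158.4, 247.5, 172.6] [ 0.512 -0.045  0.173]
[ 0.5139 -0.0435  0.1619] 132
```

View pics/top1.png

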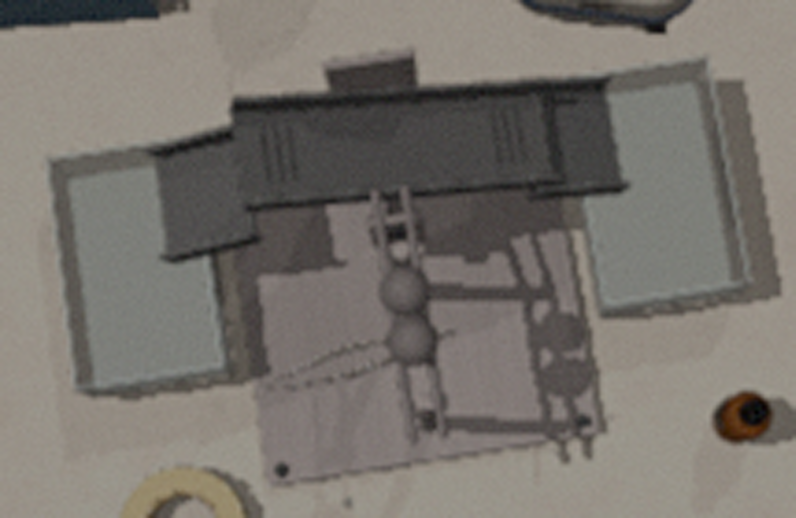

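The sorter origin is about (0.6125, -0.028) with yaw 0.173, and the balls are at (0.4845, -0.0485) and (0.514, -0.0435). I'll set out with the jaws closing.

```bash
cat >> h.py <<'E'
O=np.array([.6125,-.028,0]); S=R.from_euler("z",.173)
def goto(p,yaw=.173,sorter=True):
    o=manip.get_obs(); r=R.from_quat(o["ee_rot"])
    w=O+S.apply(p) if sorter else np.array(p)
    rt=R.from_euler("z",yaw)*R.from_quat([1,0,0,0])
    print("tcp sorter",np.round(S.inv().apply(o["position"]-O),4),"clock",round(o["clock"],2),"F",np.round(o["ft_force"],1),"w",round(o["grip_width"],2))
    print("shift",np.round(r.inv().apply(w-o["position"])/.05,2),"turn",np.round((r.inv()*rt).as_rotvec()/np.radians(8),2))
E
python3 -m pendant '[[0.7,-0.6,-0.1,0,0,0.1,-1],[1.4,-1.2,-0.2,0,0,0.2,-1],[2.1,-1.9,-0.4,0,0,0.3,-1],[2.9,-2.5,-0.4,0,0,0.4,-1],[3.6,-3.1,-0.4,0,0,0.6,-1],[4.3,-3.8,-0.4,0,0,0.6,-1],[5.1,-4.4,-0.4,0,0,0.6,-1],[5.8,-5.0,-0.4,0,0,0.6,-1],[6.5,-5.7,-0.4,0,0,0.6,-1],[7.2,-6.3,-0.4,0,0,0.6,-1]]'
python3 -c "
from h import *; print(manip.tip_reach); goto([0,.074,.22])"
```

```text
clock: 2.6
position: [0.4276, -0.2068, 0.2656]
ee_rot: [0.996, 0.087, 0.0, 0.0]
ft_force: [0.4, -0.2, -0.2]
grip_width: -0.004
grasp_force: 0.0
0.014
tcp sorter [-0.2129 -0.1444  0.2656] clock 2.6 F [ 0.4 -0.2 -0.2] w -0.0
shift [ 4.26 -4.37  0.91] turn [ 0.01 -0.    0.  ]
```

```bash
python3 -m pendant '[[0.6,-0.6,0,0,0,0,-1],[1.2,-1.2,0,0,0,0,-1],[1.8,-1.9,0,0,0,0,-1],[2.5,-2.5,0,0,0,0,-1],[3.1,-3.2,0,0,0,0,-1],[3.7,-3.8,0,0,0,0,-1],[4.2,-4.3,0.2,0,0,0,-1],[4.25,-4.36,0.6,0,0,0,-1],[4.26,-4.37,0.9,0,0,0,-1],[4.26,-4.37,0.9,0,0,0,-1]]'
python3 - <<'E'
from h import *
goto([0,.074,.120])
im,d=manip.camera("scene")
cv2.imwrite("pics/s2.png",cv2.resize(im[120:290,120:320],None,fx=3.4,fy=3.4,interpolation=cv2.INTER_CUBIC)[:,:,::-1])
E
```

```text
clock: 3.85
position: [0.5982, 0.0418, 0.2189]
ee_rot: [0.996, 0.086, -0.001, 0.0]
ft_force: [0.6, -0.3, 0.3]
grip_width: -0.0
grasp_force: 0.0
tcp sorter [-0.0021  0.0713  0.2189] clock 3.85 F [ 0.6 -0.3  0.3] w -0.0
shift [ 0.05 -0.06  1.98] turn [ 0.    0.02 -0.01]
```

View pics/s2.png

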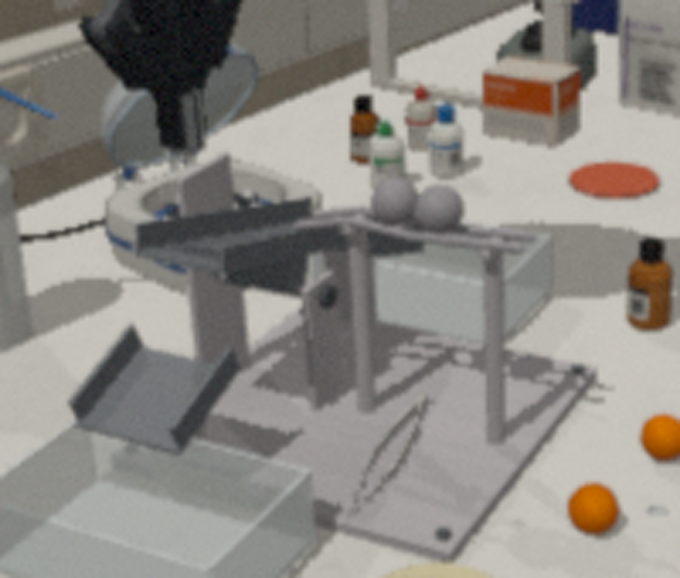

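The crop shows the shut fingertips, at about (185,155), above the left wing's floor, clear of the trough walls and the stop plate. I press now.

```bash
python3 -m pendant '[[0,0,0.6,0,0,0,-1],[0,0,1.2,0,0,0,-1],[0,0,1.4,0,0,0,-1],[0,0,1.6,0,0,0,-1],[0,0,1.8,0,0,0,-1],[0,0,1.95,0,0,0,-1],[0,0,1.95,0,0,0,-1],[0,0,1.4,0,0,0,-1],[0,0,0.5,0,0,0,-1],[0,0,-0.5,0,0,0,-1]]'
python3 - <<'E'
from h import *
im,d=manip.camera("top")
for t in("left_wing","right_wing"):
    for r in manip.tip_of(t,"top")[:1]:
        m=med(d,r["pixel"]); print(t,round(r["p"],2),np.round(r["pixel"]),m and np.round(world("top",r["pixel"],m),3))
im,d=manip.camera("scene")
cv2.imwrite("pics/s3.png",cv2.resize(im[120:290,120:320],None,fx=3.4,fy=3.4,interpolation=cv2.INTER_CUBIC)[:,:,::-1])
goto([-.2,0,.26])
E
```

```text
clock: 5.15
position: [0.5989, 0.0435, 0.2468]
ee_rot: [0.996, 0.086, -0.0, -0.0]
ft_force: [0.6, -0.6, -0.6]
grip_width: -0.003
grasp_force: 0.0
left_wing 0.23 [241. 182.] [ 0.472 -0.049  0.169]
right_wing 0.98 [260. 118.] [ 0.621 -0.091  0.137]
tcp sorter [-0.0003  0.0728  0.2465] clock 5.35 F [ 0.5 -0.4 -0.9] w -0.0
shift [-3.99  1.46 -0.28] turn [ 0.   -0.02  0.  ]
```

View pics/s3.png

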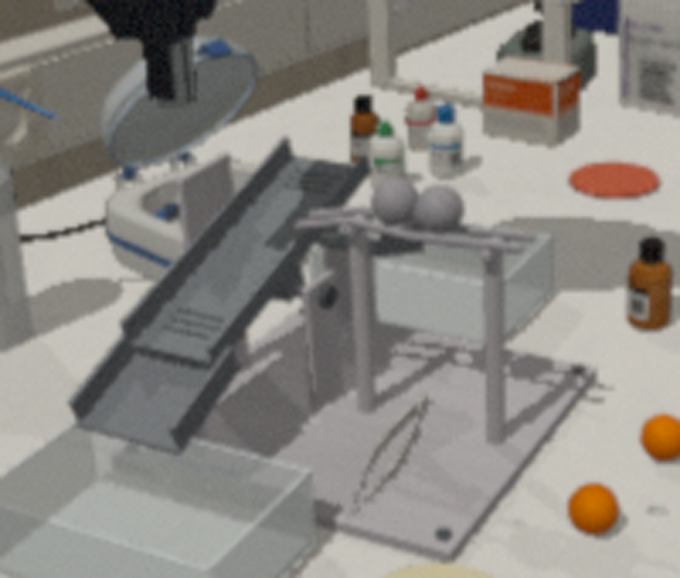

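The gate is tipped with the left wing low, meeting the left chute, and the right wing at z 0.137. The balls are still in the dip at crop (395,200) and (438,208). Next I go behind the rear ball.

```bash
python3 -m pendant '[[-0.6,0.2,-0.2,0,0,0,-1],[-1.3,0.5,-0.3,0,0,0,-1],[-2.0,0.8,-0.3,0,0,0,-1],[-2.7,1.1,-0.3,0,0,0,-1],[-3.3,1.3,-0.3,0,0,0,-1],[-3.7,1.44,-0.3,0,0,0,-1],[-3.7,1.44,0.1,0,0,0,-1],[-3.7,1.44,0.6,0,0,0,-1],[-3.7,1.44,0.9,0,0,0,-1],[-3.7,1.44,0.9,0,0,0,-1]]'
python3 -c "
from h import *; goto([-.18,.001,.172])"
```

```text
clock: 6.6
position: [0.4285, -0.0592, 0.1992]
ee_rot: [0.996, 0.086, -0.001, -0.0]
ft_force: [-0.7, -0.3, 0.4]
grip_width: -0.001
grasp_force: 0.0
tcp sorter [-0.1866  0.001   0.1992] clock 6.6 F [-0.7 -0.3  0.4] w -0.0
shift [ 0.13 -0.    0.54] turn [-0.01  0.02  0.  ]
```

```bash
python3 -m pendant '[[0,0,0.3,0,0,0,-1],[0.05,0,0.5,0,0,0,-1],[0.1,0,0.53,0,0,0,-1],[0.2,0,0.53,0,0,0,-1],[0.3,0,0.53,0,0,0,-1],[0.4,0,0.53,0,0,0,-1],[0.5,0,0.53,0,0,0,-1],[0.6,0,0.53,0,0,0,-1],[0.7,0,0.53,0,0,0,-1],[0.8,0,0.53,0,0,0,-1]]'
python3 - <<'E'
from h import *
im,d=manip.camera("scene")
cv2.imwrite("pics/s4.png",cv2.resize(im[120:290,120:320],None,fx=3.4,fy=3.4,interpolation=cv2.INTER_CUBIC)[:,:,::-1])
goto([-.09,.001,.172])
E
```

```text
clock: 7.85
position: [0.4689, -0.0524, 0.1737]
ee_rot: [0.996, 0.086, -0.0, 0.0]
ft_force: [0.2, -0.0, -0.2]
grip_width: -0.0
grasp_force: 0.3
tcp sorter [-0.1451  0.0008  0.1738] clock 7.9 F [0.6 0.4 0.3] w -0.0
shift [ 1.1  -0.    0.04] turn [-0. -0.  0.]
```

View pics/s4.png

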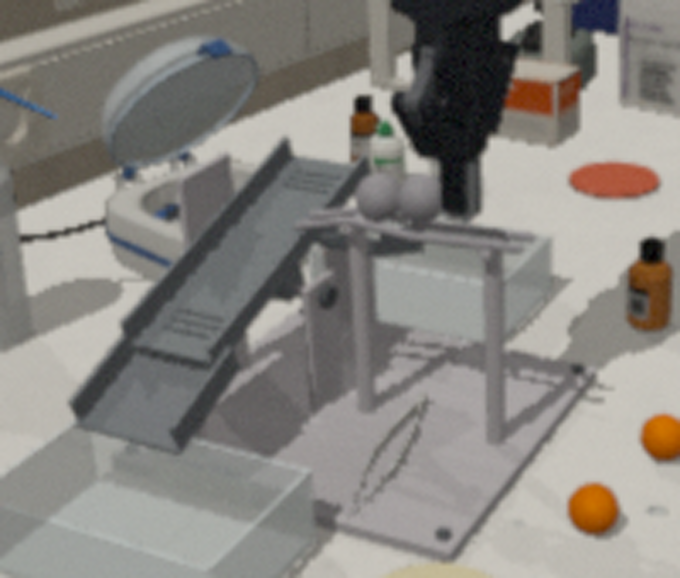

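The fingertip, at crop (460,200), is against the rear ball, and both balls have moved together toward the crest, at (378,197) and (420,197). I keep pushing slowly.

```bash
python3 -m pendant '[[0.1,0,0.02,0,0,0,-1],[0.2,0,0.02,0,0,0,-1],[0.3,0,0.02,0,0,0,-1],[0.4,0,0.02,0,0,0,-1],[0.48,0,0.02,0,0,0,-1],[0.5,0,0.02,0,0,0,-1],[0.5,0,0.02,0,0,0,-1],[0.5,0,0.02,0,0,0,-1],[0.5,0,0.02,0,0,0,-1],[0.5,0,0.02,0,0,0,-1]]'
python3 - <<'E'
from h import *
im,d=manip.camera("scene")
cv2.imwrite("pics/s5.png",cv2.resize(im[120:290,120:320],None,fx=3.4,fy=3.4,interpolation=cv2.INTER_CUBIC)[:,:,::-1])
goto([-.085,.001,.172])
E
```

```text
clock: 9.15
position: [0.4933, -0.0481, 0.1728]
ee_rot: [0.996, 0.086, 0.0, 0.0]
ft_force: [-2.2, -1.6, 1.8]
grip_width: 0.004
grasp_force: 1.2
tcp sorter [-0.1209  0.0007  0.1728] clock 9.2 F [-2.5  0.1  2. ] w 0.0
shift [ 0.72 -0.01  0.02] turn [ 0. -0. -0.]
```

View pics/s5.png

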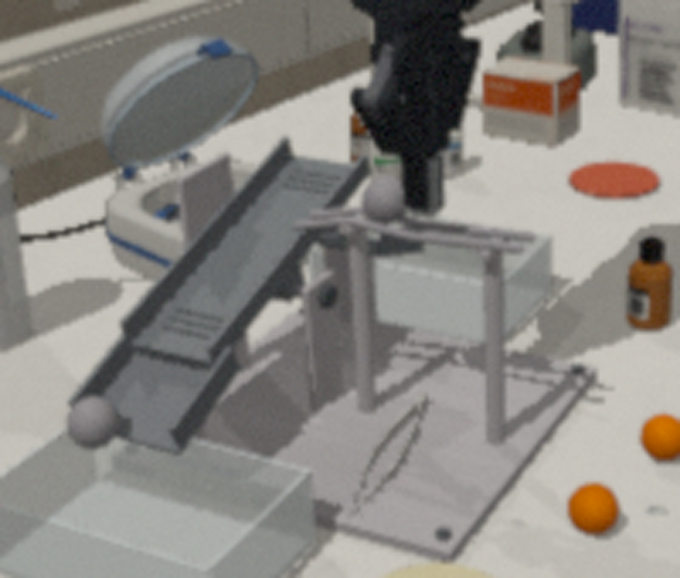

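The front ball, at crop (92,420), is dropping off the chute into the left box, and the rear ball is just short of the crest at (383,197). I push on gently.

```bash
python3 -m pendant '[[0.1,0,0,0,0,0,-1],[0.2,0,0,0,0,0,-1],[0.3,0,0,0,0,0,-1],[0.4,0,0,0,0,0,-1],[0.5,0,0,0,0,0,-1],[0.58,0,0,0,0,0,-1],[0.6,0,0,0,0,0,-1],[0.5,0,0,0,0,0,-1],[0.2,0,-0.2,0,0,0,-1],[-0.2,0,-1,0,0,0,-1]]'
python3 - <<'E'
from h import *
im,d=manip.camera("scene")
cv2.imwrite("pics/s6.png",cv2.resize(im[120:320,100:320],None,fx=3,fy=3,interpolation=cv2.INTER_CUBIC)[:,:,::-1])
goto([-.085,.001,.172])
E
```

```text
clock: 10.45
position: [0.4816, -0.0499, 0.2216]
ee_rot: [0.996, 0.086, -0.002, -0.001]
ft_force: [0.2, -0.3, 0.9]
grip_width: -0.003
grasp_force: 0.0
tcp sorter [-0.1319  0.0007  0.2278] clock 10.5 F [ 4.  -0.1  5.3] w 0.0
shift [ 0.94 -0.01  1.12] turn [ 0.01 -0.02  0.  ]
```

View pics/s6.png

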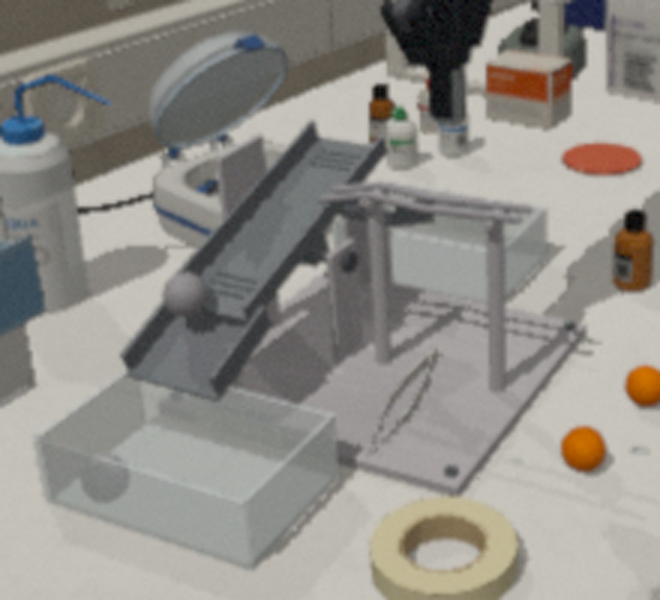

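The front ball lies in the left box at crop (105,480), and the rear ball is rolling down the gate at (185,293). I wait for it to settle.

```bash
for i in 1 2; do python3 -m pendant '[[0,0,-0.3,0,0,0,-1],[0,0,-0.5,0,0,0,-1],[0,0,-0.5,0,0,0,-1],[0,0,-0.5,0,0,0,-1],[0,0,-0.5,0,0,0,-1],[0,0,-0.5,0,0,0,-1],[0,0,-0.5,0,0,0,-1],[0,0,-0.5,0,0,0,-1],[0,0,-0.5,0,0,0,-1],[0,0,-0.5,0,0,0,-1]]' >/dev/null; done
python3 - <<'E'
from h import *
for k in range(2):
    for cam in("scene","top"):
        im,d=manip.camera(cam)
        for t in manip.trace("ball_rear",cam)[:4]:
            b=t["box"]; p=((b[0]+b[2])/2,(b[1]+b[3])/2); print(cam,round(t["p"],2),np.round(p,1),np.round(S.inv().apply(world(cam,p,z=.018)-O),3))
        for r in manip.tip_of("right_wing",cam)[:1]:
            m=med(d,r["pixel"]); print("rw",r["p"],np.round(world(cam,r["pixel"],m),3))
        if cam=="scene": cv2.imwrite("pics/s7.png",cv2.resize(im[120:320,100:320],None,fx=3,fy=3,interpolation=cv2.INTER_CUBIC)[:,:,::-1])
E
```

```text
scene 0.68 [315.8 248.3] [-0.268 -0.029  0.018]
scene 0.66 [293.5 269.2] [-0.251  0.06   0.018]
scene 0.53 [202.7 235.6] [-0.019  0.019  0.018]
scene 0.47 [133.  266.8] [0.045 0.179 0.018]
rw 0.92 [ 0.625 -0.093  0.136]
top 0.49 [315.  250.5] [-0.322 -0.145  0.018]
top 0.47 [149.9 140.8] [0.023 0.217 0.018]
scene 0.65 [317.  249.4] [-0.271 -0.026  0.018]
scene 0.5 [294.3 270.4] [-0.253  0.063  0.018]
scene 0.41 [354.1 230.9] [-0.325 -0.133  0.018]
scene 0.22 [200.5 236.6] [-0.017  0.025  0.018]
rw 0.75 [ 0.618 -0.081  0.134]
top 0.57 [149.8 140.9] [0.023 0.217 0.018]
top 0.53 [312.5 251.5] [-0.323 -0.139  0.018]
```

View pics/s7.png

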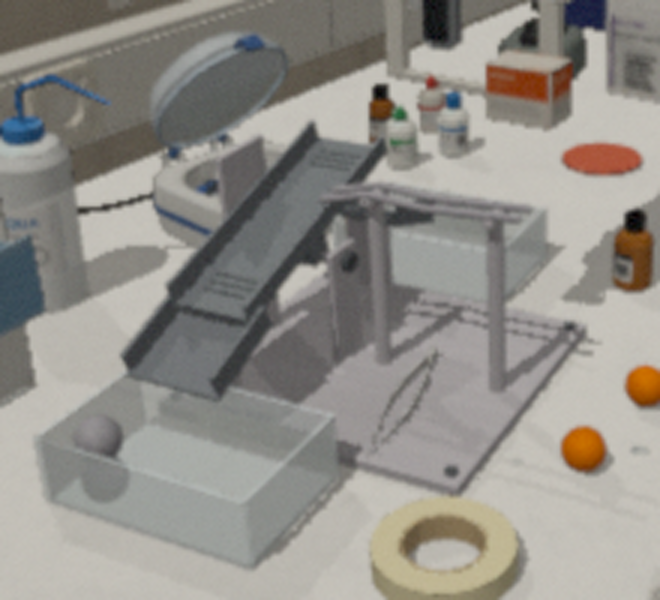

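The rear ball, at crop (98,437), looks close above the front one at (105,480). I need to check whether it is stacked on it.

Run:
```python
from h import *
im,d=manip.camera("top"); c=manip.get_calibration("top")
v,u=np.mgrid[0:384,0:512]; r=R.from_quat(c["orientation"])
W=r.apply((np.stack([(u-c["cx"])/c["fx"],-(v-c["cy"])/c["fy"],-np.ones_like(u)],-1)*d[...,None]).reshape(-1,3))+c["xyz"]
Q=(S.inv().apply(W-O)).reshape(384,512,3)
print((Q[128:160,140:172,2]*1000).round().astype(int)[::2,::2])
i2,d2=manip.camera("scene")
for p in((132.7,265.7),(135,280)): 
    m=med(d2,p); print(np.round(S.inv().apply(world("scene",p,m)-O),3), np.round(S.inv().apply(world("scene",p,z=.018)-O),3))
a=cv2.resize(im[110:200,130:230],None,fx=5,fy=5,interpolation=cv2.INTER_CUBIC); cv2.imwrite("pics/t8.png",a[:,:,::-1])
```

```text
[[ -2  48  41  38  35  32  33  29  25  23  27  17  19  14 655 655]
 [ -1  49  34  26  21  19  16   9  10   7   3   1   0   1 655 656]
 [  3  50  38  17   5   6   5  -1   4   3   1   7   3 656 656 657]
 [ -2  49  38  17   2  51   1   5   0   0   0   7  -1 656 656 657]
 [  2   0  41  60  61  60  60  52   2   4   2   4   3 655 656 657]
 [  0   0  46  63  61  62  59  56  46   1   3   1   4 656 656 656]
 [  0   1  52  61  61  62  61  54  50  22   5   4   4 656 656 657]
 [  2  -1  49  57  60  63  59  55  45  21   4   1   0 656 658 658]
 [  0  -2  48  52  55  57  54  48  29  20   2   5   1 657 656 658]
 [  1   1  49  36  17  45  28  26  24  17   4   5   2 656 657 656]
 [  1  -3  49  40  17   6  21  19  18   4   2   5   4 656 657 657]
 [  2  -3  45 983  21   4   3   3   6   4  -1   0   3 656 656 657]
 [ -1  -2   1  39  19   2   2   2   0   3   1   4   2 656 656 658]
 [ -5   0  -1  47  25   4   3   3   3   3   2   2   2 656 654 656]
 [ -3   1  -2  46  27   6   3   1   3   2   6   2   4 655 656 656]
 [  1   3  -3  49  30  10   2   0   3   2   2   2   2 655 655 656]]
[0.007 0.216 0.054] [0.048 0.176 0.018]
[-0.003  0.227  0.033] [0.012 0.211 0.018]
```

View pics/t8.png

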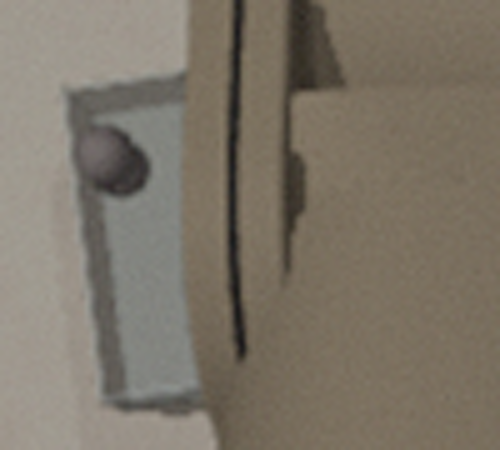

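The rear ball leans on the outer wall on top of the front ball. The stack's centre can reach at most 48 mm (3+15+30), which is under the 50 mm limit, so it only has to be at rest. I watch whether it moves while the arm backs off.

```bash
cat >> h.py <<'E'
def look():
    im,d=manip.camera("scene"); g=cv2.cvtColor(im,cv2.COLOR_RGB2GRAY)
    im2,d2=manip.camera("top"); g2=cv2.cvtColor(im2,cv2.COLOR_RGB2GRAY)
    np.save("g.npy",g[235:300,105:165]) ; np.save("g2.npy",g2[125:165,138:168])
    return g[235:300,105:165].astype(float),g2[125:165,138:168].astype(float),im
E
python3 -c "from h import *; look()"
for i in 1 2 3; do python3 -m pendant '[[-0.3,0,-0.1,0,0,0,-1],[-0.5,0,-0.1,0,0,0,-1],[-0.5,0,-0.1,0,0,0,-1],[-0.5,0,-0.1,0,0,0,-1],[-0.5,0,-0.1,0,0,0,-1],[-0.5,0,-0.1,0,0,0,-1],[-0.5,0,-0.1,0,0,0,-1],[-0.5,0,-0.1,0,0,0,-1],[-0.5,0,-0.1,0,0,0,-1],[-0.5,0,-0.1,0,0,0,-1]]' >/dev/null
python3 - <<'E'
from h import *
a,b=np.load("g.npy").astype(float),np.load("g2.npy").astype(float)
x,y,im=look()
# shift of the ball patches since the previous look
print(manip.get_obs()["clock"],np.abs(x-a).mean(),np.abs(x-a).max(),np.abs(y-b).mean(),cv2.phaseCorrelate(a[20:40,15:41].copy(),x[20:40,15:41].copy()),cv2.phaseCorrelate(b,y))
E
done
```

```text
15.15 1.293076923076923 7.0 2.6483333333333334 ((0.5919238841533829, -0.008247787172303234), 0.9503855506249689) ((-0.0031110897397397252, -0.103510992418272), 0.961472415250524)
16.5 1.3051282051282052 10.0 2.1216666666666666 ((0.4983735251170298, -0.09876136508335165), 0.9479629609276744) ((0.0823190694888929, -0.016527769845612994), 0.9789253879337868)
17.85 1.2594871794871796 8.0 1.9525 ((0.673439673172588, 0.08937284549906188), 0.9880979383738939) ((-0.08623778493291212, -0.16315599448818574), 0.9982209622642313)
```

```bash
for i in 1 2 3 4 5; do python3 -m pendant '[[0,0,0,0,0,0,-1],[0,0,0,0,0,0,-1],[0,0,0,0,0,0,-1],[0,0,0,0,0,0,-1],[0,0,0,0,0,0,-1],[0,0,0,0,0,0,-1],[0,0,0,0,0,0,-1],[0,0,0,0,0,0,-1],[0,0,0,0,0,0,-1],[0,0,0,0,0,0,-1]]' >/dev/null; done
python3 - <<'E'
from h import *
x,y,im=look()
n=cv2.resize(im[120:320,100:320],None,fx=3,fy=3,interpolation=cv2.INTER_CUBIC)[:,:,::-1]
o=cv2.imread("pics/s7.png")
cv2.imwrite("pics/s9.png",np.hstack([o[360:540,20:360],n[360:540,20:360]]))
t=o[405:470,65:130]
r=cv2.matchTemplate(n[385:490,45:150].astype(np.uint8),t,cv2.TM_CCOEFF_NORMED); print(manip.get_obs()["clock"],cv2.minMaxLoc(r),"unmoved: (20,20)")
print(np.round(S.inv().apply(manip.get_obs()["position"]-O),3))
for k in ("right_wing",):
    manip.camera("top"); im2,d=manip.camera("top"); q=manip.tip_of(k,"top")[0]; print(q["p"],np.round(world("top",q["pixel"],med(d,q["pixel"])),3))
E
```

```text
24.2 (-0.201589897274971, 0.9953416585922241, (40, 34), (20, 20)) unmoved: (20,20)
[-0.206  0.001  0.288]
0.82 [ 0.623 -0.089  0.137]
```

View pics/s9.png

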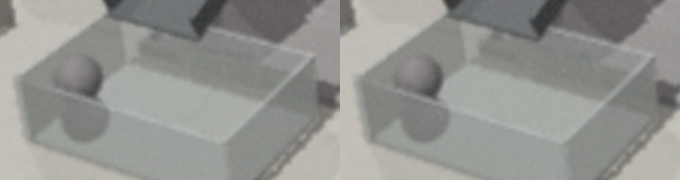

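Both balls have been still for 10 s (no pixel shift), both are inside the left box, and the gate is at its new stop. The arm is clear, so I hand in.

```bash
python3 -c "
from workcell import manip; print(manip.hand_in())"
```

```text
the job is handed in; nothing more can be done
None
```

The gate is rocked over to its other stop and both balls lie at rest in the left clear box, handed in at about 24 s; the rear ball settled on top of the front one, its centre at about 48 mm, just under the 50 mm limit, and I have no verdict back from the judging.

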